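Check the gap of a flower press with a taper gauge

ROBOT

A 6-joint arm with a two-finger parallel gripper is mounted at the origin on the work surface. World frame = base frame: x ahead of the robot, y to its left, z up, the work surface at z = 0. Lengths are in m, angles in degrees, forces in N, time in s.
With the tool pointing down it reaches from about 0.325 to 0.775 m from the base axis. Payload 5.5 kg.
Tool frame: the origin (TCP) lies at the centre of the arm's flange, where the gripper is bolted on; the fingertips stand 182 mm ahead of it and the grasp point (between the pads) lies 163 mm ahead of it; z points along the fingers, y is the line along which they close (so a half turn about z gives the same grasp; the last joint's range is limited). The gripper opens to 88 mm and grips with 3 to 60 N. Pads are 20 mm wide; open, the fingers measure 115 mm over their backs; the gripper's body (75 mm by 178 mm) begins 61 mm behind the grasp point.
Start: joints at [-67.764, 5.22, 70.514, -0, 104.267, -3.249], TCP at [0.258, -0.542, 0.405] pointing down, gripper open.
Joint ranges: [-164.24, 164.24], [-49.07, 125.15], [9.68, 141.18], [-86.29, 266.29], [3.28, 154.24], [-151.56, 151.56]. Speed limits (degrees/s): [147.25, 147.25, 172.46, 180, 180, 180].

INTERFACE

Orientations are given as [roll, pitch, yaw] about the fixed x, y, z axes, in that order (R = Rz(yaw) Ry(pitch) Rx(roll)).
In Python, from station import r gives the robot as it stands. The module is installed in compiled form; this text tells all that it offers. Calls block until the motion is done:
- r.reach(position, orientation): joint-space move of the TCP to a pose.
- r.servo_line(position, rotation=None, speed=0.15): straight line of the TCP; rotation=None keeps the orientation; speed is the mean speed in m/s.
- r.move_joints(angles): joint-space move.
- r.let_go() and r.grab(squeeze=None): open the fingers fully, or close them until they stop; squeeze is the grip in N (None keeps the last).
- r.wait(seconds).
- r.inverse_kinematics(position, orientation): joint angles nearest the present ones, or None.
- r.sense(): the state.
- r.snapshot(name): name is "scene" or "top"; returns a dict with "frame" (480x640x3 uint8, red, green, blue), "fx", "fy", "cx", "cy" (pixels), "R" (3x3) and "t" (3): a world point X has camera coordinates R X + t. Camera axes: x right, y down, z forward; pixel columns grow to the right and rows downward; lengths in m; the calibration is good to about 2 mm. A picture is of the moment at which its call begins. There is no depth.
A pose or a line that the arm cannot do raises r.IKError and nothing moves.
- r.hand_in(): hands the job in; it is judged then, once.
The state is a dict: "clock": time; "joints": joint angles; "joint_vel": joint speeds; "joint_torque": joint torques, N m; "tcp_pos": TCP position; "orientation": TCP orientation; "contact_force": force on the tool from outside, world axes, zero at the start; "torque": the same for the moment, N m; "opening": finger opening in m; "gripper_force": force on a finger pad.
Only numpy, scipy, OpenCV 4.12 (cv2) and the standard library are available. Lean on these libraries where they do the work, as an engineer would, in place of code of your own. Each camera call takes 0.05 s, during which the arm holds its last target. There are 200 camera calls.

TASK

Wind the flower press's red-knobbed crank clockwise (seen from above) all the way to its stop, which brings the top board down. Then take the taper gauge by its orange grip and slide it, flat on the bed and thin end first, straight into the press's open front under the top board until it drags snugly between the two boards, without forcing it. Finish holding the gauge there, still gripped and wedged at that depth, and leave the bottle, jar and cork stopper where they are.

Things in the scene. Friction and masses are not known exactly. Their poses are not given: they have to be found in the camera images.
- press: The flower press, fixed: wooden base 260 x 220 x 18 mm (x = -165 to +95 mm), two 20 mm steel posts at y = +98 and -98 mm, a green bridge beam across them (46 x 232 mm, 118 to 142 mm above the table), the crank on top. Origin on the table under the crank's axis. Its x axis points from the open front inwards (the gauge goes in along +x), z up.
- press_axis (a point): Point on the crank's vertical axis, 197 mm above the table, at the height to grip the knob.
- crank_knob (a point): The red knob of the crank: upright cylinder, 18 mm in diameter, 45 mm high (172 to 217 mm above the table), spinning freely on its pin, 50 mm from the crank's axis. The point is on its axis, 197 mm above the table. The steel arm beneath it ends 170 mm above the table; nothing stands above that except the knob.
- crank (a joint): Turn of the crank in rad, growing clockwise seen from above: 0 = top board fully up, 12.57 (two turns) = hard stop, top board down; at both the knob lies in the press's +x direction from the axis. It starts 1.2 to 2 turns short of the stop, turns with 1 to 2 N at the knob and stays where left. One turn lowers the board 6 mm.
- bed: The fixed lower board of the press, plywood, 235 x 165 mm, axes as the press; its front end is 80 mm in front of the top board's front edge, so the gauge can be laid on it there. Its height differs from start to start. Origin 30 mm below its upper face.
- bed_top (a point): Point on the bed's upper face straight below the middle of the top board's front edge; 35 to 38 mm above the table.
- top_board: The moving upper board, plywood, 140 (x) x 165 (y) x 18 mm, axes as the press; origin at the centre of its underside. It hangs from the crank's screw on springs: it yields upwards only, starting at about 3 N and stiffening by 2.5 N per mm of lift (up to 10 mm).
- board_edge (a point): Middle of the top board's front lower edge (70 mm in front of its centre); axes as the press. With the crank at its stop it is 44.5 mm above the table, leaving a gap of 6.5 to 9.5 mm to the bed.
- gauge: The taper gauge, loose, 70 to 130 g: flat-bottomed aluminium wedge 24 mm wide, an upright orange grip at its thick end. Origin on its underside beneath the middle of the grip; x points to the thin end, z up. Its upper face slopes evenly from 3 mm thick at the tip (x = 145 mm) to 12.9 mm (x = 35 mm). It touches both boards where its thickness equals the gap.
- gauge_grip (a point): Centre of the gauge's orange grip, 25 mm above the gauge's underside; the grip is 30 mm (x) by 16 mm (y) by 50 mm high: pinch it from above across its 16 mm.
- gauge_tip (a point): Middle of the gauge's thin end, on its underside, 145 mm ahead of the grip. Once both boards touch the gauge, the top board's load on it jumps to 3 N, then grows by about 0.22 N per mm pushed further; the push needed is about 1.5 times the load. Snug is a load of 2 to 15 N; a push of about 8 N is right.
- bottle: Corked glass bottle, 70 mm in diameter, about 150 mm high, origin under its foot. Not to be disturbed.
- jar: Small jar with a white cap, 40 mm in diameter, 55 mm high, origin under its foot. Not to be disturbed.
- stopper: Loose cork stopper, 42 mm in diameter, 24 mm high, origin under its foot. Not to be disturbed.
There are look-alikes about, which are no part of the job. What is meant by the gauge is not green or yellow, and is the larger of those in its own colour.

How it is judged:
By the outcome, as a careful person would: the job done as asked, in the order asked, and still so for the second after the job is handed in, while the arm keeps its last pose, push and grip.
It also fails if it takes over 72 s, if anything falls off the work surface, if the arm or the gripper's body presses on something with over 40 N, if the wrist force passes 120 N, or if a joint passes its speed limit or range.

## Working session

There is one attempt and no reset: what is moved stays moved. The work goes in short steps, each a Python script; the robot and the scene stay as the last script left them, time stands still between calls to the robot, and variables do not carry over. Pictures are saved under pics/ and viewed, at most 10 in all, crops included, and the job is handed in when it is done.

```bash
mkdir -p pics
python3 - <<'E'
from station import r
import cv2,pickle
for n in("scene","top"):
    s=r.snapshot(n); pickle.dump(s,open(n+".pkl","wb")); cv2.imwrite(f"pics/{n}0.png",s["frame"][:,:,::-1])
    print(n,s["fx"],s["cx"],s["cy"],s["R"],s["t"])
print(r.sense())
E
```

```text
scene 478.7659493041936 322.7274483311517 240.4078977195014 [[-0.75641883  0.65399874  0.01077931]
 [ 0.4182798   0.49632333 -0.76072673]
 [-0.50286435 -0.57091926 -0.64898278]] [ 0.45828966 -0.11176714  1.59195704]
top 538.1349303656592 322.4788244737809 243.89259384464174 [[-0.02101805 -0.99977415 -0.00314513]
 [-0.97674456  0.02120508 -0.21335514]
 [ 0.21337365 -0.00141232 -0.97696965]] [-0.00819682  0.57455107  1.18837957]
{'clock': 0.1, 'joints': array([-6.77624709e+01,  5.26045605e+00,  7.05718268e+01, -5.55999093e-04,
        1.04268343e+02, -3.24825824e+00]), 'joint_vel': array([ 0.09096278, -0.05234274, -0.15163157, -0.02895709, -0.00336499,
       -0.00233293]), 'joint_torque': array([ 3.16309102e-03, -4.47858024e+01, -4.07568884e+01,  7.00397347e-02,
        2.84393207e-02, -9.10497806e-05]), 'tcp_pos': array([ 0.25819628, -0.5416713 ,  0.4036334 ]), 'orientation': array([-1.79899505e+02, -5.16349357e-03,  2.54856463e+01]), 'contact_force': array([-0.08051059, -0.31333686, -0.78520781]), 'torque': array([-0.01738464,  0.03587047,  0.00548816]), 'gripper_force': 0.0, 'opening': 0.087589707053365}
```

View pics/scene0.png

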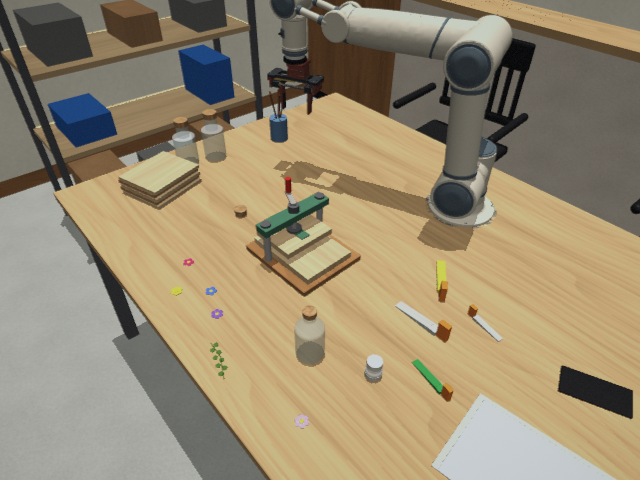

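View pics/top0.png

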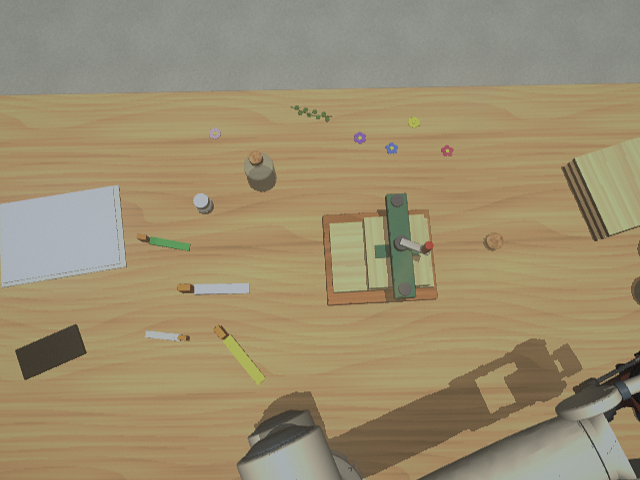

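The top view shows the following:
- **Gauge candidates:** large silver (215,289) with its grip at (184,288), small silver (165,336), green (165,243) and yellow (240,355). The large silver one fits: it is neither green nor yellow, and it is the bigger of the two silver ones.
- **Press:** its base spans (323–437, 210–304), with the open front on the left (+y). The red knob is at (428,246).

I'll confirm both in enlarged crops.

Run:
```python
import cv2
a=cv2.imread("pics/top0.png")
cv2.imwrite("pics/cg.png",cv2.resize(a[270:350,140:260],None,fx=6,fy=6,interpolation=cv2.INTER_CUBIC))
cv2.imwrite("pics/cp.png",cv2.resize(a[188:308,315:445],None,fx=5,fy=5,interpolation=cv2.INTER_CUBIC))
```

```text
(no output)
```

View pics/cg.png

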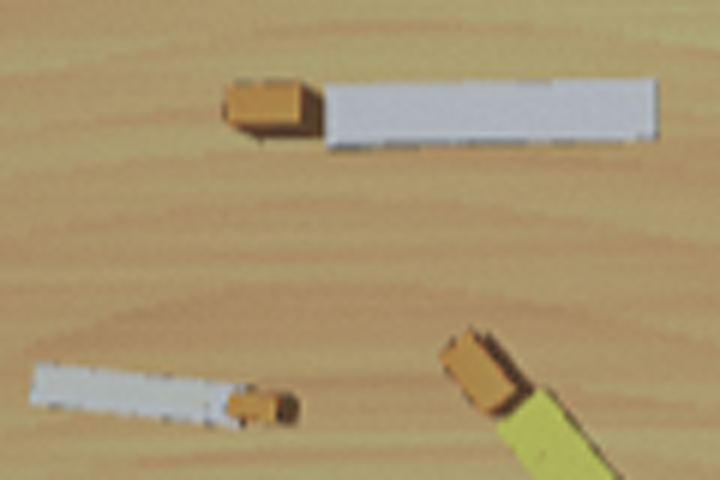

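View pics/cp.png

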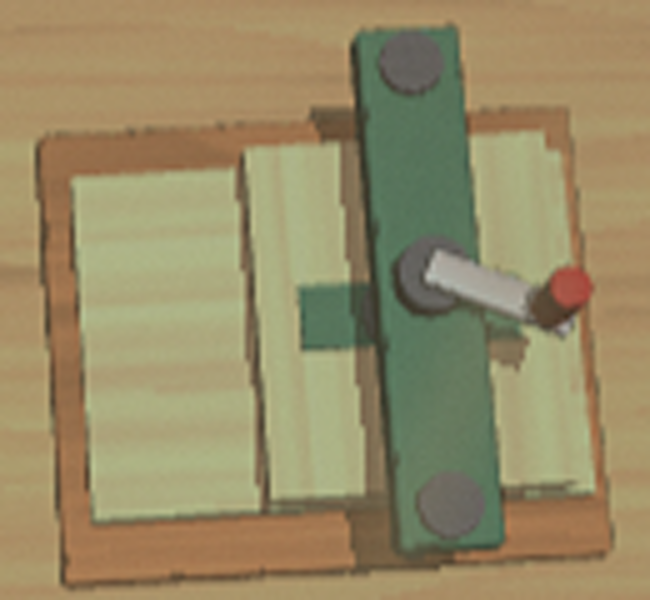

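The crops confirm the large silver gauge: grip top centre at about (264,104) and tip at (656,110). In the press crop, the base corners, beam corners and knob top (573,288) are clear. Next I'll fit the poses.

```bash
cat > fit.py <<'E'
import numpy as np,pickle
from scipy.optimize import least_squares
S=pickle.load(open("top.pkl","rb"))
def proj(X,S=S):
    c=np.asarray(X)@S["R"].T+S["t"]; return np.c_[S["fx"]*c[:,0]/c[:,2]+S["cx"],S["fy"]*c[:,1]/c[:,2]+S["cy"]]
def px(p,s,ox,oy): return (np.array(p,float)+.5)/s-.5+[ox,oy]
def T(q,P):
    c,s=np.cos(q[2]),np.sin(q[2]); P=np.asarray(P,float)
    return np.c_[q[0]+c*P[:,0]-s*P[:,1],q[1]+s*P[:,0]+c*P[:,1],P[:,2]]
def fit(P,uv,q0):
    f=least_squares(lambda q:(proj(T(q,P))-uv).ravel(),q0); print(f.x[:2],np.degrees(f.x[2]),"res px",np.round(f.fun.reshape(-1,2),1).tolist()); return f.x
E
python3 - <<'E'
from fit import *
# press frame: +x image right, +y image up; base then beam
P=[[-.165,.11,.018],[.095,.11,.018],[.095,-.11,.018],[-.165,-.11,.018],[-.023,.116,.142],[.023,.116,.142],[.023,-.116,.142],[-.023,-.116,.142]]
uv=px([(38,138),(568,108),(608,552),(65,585),(358,30),(458,25),(502,545),(400,552)],5,315,188)
p=fit(P,uv,[.45,-.1,-np.pi/2])
k=px([(573,288)],5,315,188)
f=least_squares(lambda a:(proj(T(p,[[a[1]*np.cos(a[0]),-a[1]*np.sin(a[0]),.217]]))-k).ravel(),[0,.05]); print("knob angle cw",np.degrees(f.x[0]),"r",f.x[1])
G=[[.145,.012,.003],[.145,-.012,.003],[.035,.012,.0129],[.035,-.012,.0129],[-.015,.008,.05],[.015,.008,.05],[.015,-.008,.05],[-.015,-.008,.05]]
guv=px([(656,80),(656,138),(327,86),(327,146),(228,83),(302,82),(302,124),(228,124)],6,140,270)
g=fit(G,guv,[.4,.3,-np.pi/2])
np.save("p.npy",p);np.save("g.npy",g)
for (n,u) in (("bottle foot-ish",(262,180)),("jar",(204,205))):print(n,u)
# bed front corners height
bu=px([(72,178),(95,520)],5,315,188); print("bed",proj(T(p,[[-.15,.0825,.0365],[-.15,-.0825,.0365]]))-bu)
E
```

```text
[ 0.55266231 -0.18926351] -88.12573781344571 res px [[-0.3, -0.7], [0.1, -0.3], [1.1, 0.8], [-0.7, 0.2], [-0.6, -0.0], [0.1, -0.1], [0.7, 0.2], [-0.4, -0.0]]
knob angle cw 24.537221804586267 r 0.05106624268908727
[0.48238493 0.30686469] -89.62743153818501 res px [[-1.7, -0.0], [-1.7, 0.3], [6.3, -0.3], [6.1, -0.3], [-2.4, 0.2], [-1.8, 0.0], [-2.0, -0.1], [-2.7, 0.3]]
bottle foot-ish (262, 180)
jar (204, 205)
bed [[-0.21703992 -0.03019961]
 [-0.83127615  0.16889562]]
```

Run:
```python
from fit import *
from station import r
p=np.load("p.npy");S2=pickle.load(open("scene.pkl","rb"))
G=[[.145,.012,.003],[.145,-.012,.003],[-.015,.008,.05],[.015,.008,.05],[.015,-.008,.05],[-.015,-.008,.05]]
guv=px([(656,80),(656,138),(228,83),(302,82),(302,124),(228,124)],6,140,270)
g=fit(G,guv,[.48,.3,-np.pi/2]);np.save("g.npy",g)
def ray(u,v,z,S):
    d=S["R"].T@[(u-S["cx"])/S["fx"],(v-S["cy"])/S["fy"],1]; c=-S["R"].T@S["t"]; return c+d*(z-c[2])/d[2]
# colour checks
import cv2
f=S2["frame"].astype(int)
m=(f[...,0]>120)&(f[...,1]<50)&(f[...,2]<50); m[:160]=0;m[210:]=0
v,u=np.nonzero(m); print("scene red knob mean",u.mean(),v.mean(),"rows",v.min(),v.max())
a=np.radians(24.5)
print("pred knob top/mid",proj(T(p,[[.05*np.cos(a),-.05*np.sin(a),.217],[.05*np.cos(a),-.05*np.sin(a),.1945]]),S2))
print("pred grip corners scene",proj(T(g,G),S2).round(1).tolist())
print("bottle foot scene",ray(310,352,0,S2),"top cork top",ray(256,155,.15,S),"jar cap",ray(202,200,.055,S),"stopper",ray(494,239,.024,S))
K=T(p,[[.05*np.cos(a),-.05*np.sin(a),.197+.163],[.05,0,.36],[-.05,0,.36],[0,.05,.36],[0,-.05,.36]])
for yaw in(-88,92,0,45,-45): print(yaw,[None if (q:=r.inverse_kinematics(k,[180,0,yaw])) is None else q.round(0).tolist() for k in K])
cv2.imwrite("pics/sc.png",cv2.resize(S2["frame"][290:400,290:460,::-1],None,fx=4.5,fy=4.5,interpolation=cv2.INTER_CUBIC))
```

```text
[0.48253954 0.30209213] -89.63617631099444 res px [[0.3, -0.1], [0.3, 0.2], [-0.4, 0.1], [0.3, -0.1], [0.1, -0.2], [-0.6, 0.2]]
scene red knob mean 289.0 179.0 rows 178 180
pred knob top/mid [[287.53601028 178.41631241]
 [287.8346472  185.24865026]]
pred grip corners scene [[394.0, 305.9], [400.2, 301.5], [447.6, 330.4], [437.5, 322.9], [441.7, 319.5], [451.8, 326.9]]
bottle foot scene [ 7.54335994e-01  1.25336967e-01 -1.11022302e-16] top cork top [0.76181509 0.1241104  0.15      ] jar cap [0.68894409 0.26406441 0.055     ] stopper [ 0.58562169 -0.43200256  0.024     ]
-88 [[-27.0, 2.0, 78.0, -0.0, 100.0, 151.0], [-27.0, 6.0, 75.0, -0.0, 100.0, 151.0], None, None, None]
92 [[-27.0, 2.0, 78.0, 0.0, 100.0, -29.0], [-27.0, 6.0, 75.0, 0.0, 100.0, -29.0], [-18.0, 0.0, 80.0, 0.0, 100.0, -20.0], [-20.0, 10.0, 70.0, 0.0, 100.0, -22.0], [-24.0, -5.0, 85.0, 0.0, 100.0, -26.0]]
0 [[-27.0, 2.0, 78.0, -0.0, 100.0, 63.0], [-27.0, 6.0, 75.0, -0.0, 100.0, 63.0], [-18.0, 0.0, 80.0, -0.0, 100.0, 72.0], [-20.0, 10.0, 70.0, -0.0, 100.0, 70.0], [-24.0, -5.0, 85.0, -0.0, 100.0, 66.0]]
45 [[-27.0, 2.0, 78.0, -0.0, 100.0, 18.0], [-27.0, 6.0, 75.0, -0.0, 100.0, 18.0], [-18.0, 0.0, 80.0, -0.0, 100.0, 27.0], [-20.0, 10.0, 70.0, -0.0, 100.0, 25.0], [-24.0, -5.0, 85.0, -0.0, 100.0, 21.0]]
-45 [[-27.0, 2.0, 78.0, -0.0, 100.0, 108.0], [-27.0, 6.0, 75.0, -0.0, 100.0, 108.0], [-18.0, 0.0, 80.0, -0.0, 100.0, 117.0], [-20.0, 10.0, 70.0, -0.0, 100.0, 115.0], [-24.0, -5.0, 85.0, -0.0, 100.0, 111.0]]
```

View pics/sc.png

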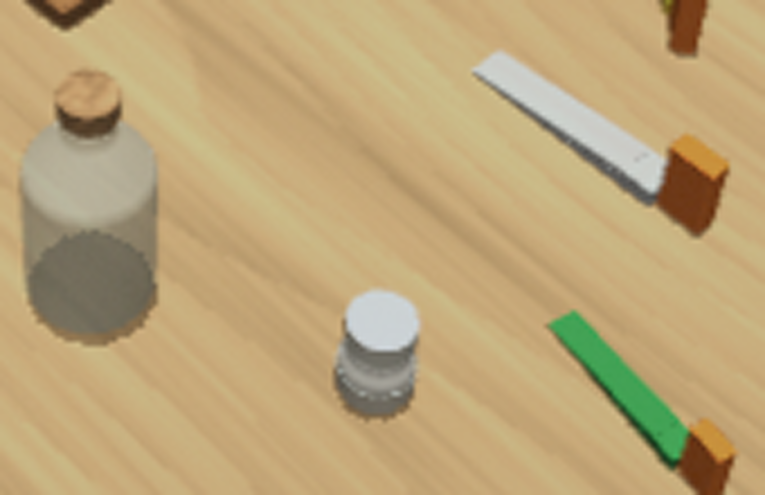

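The second view agrees within about 1.5 px: the gauge grip top corner is at scene (452,326). The bottle (0.755,0.125) and jar (0.69,0.26) are clear of my paths. Next I grip the knob and try the first few degrees.

```bash
cat > crank.py <<'E'
from fit import *
from station import r
p=np.load("p.npy"); O=[180,0,92]; Z=.36
def pos(a,R=.05,c=(0,0)): return T(p,[[c[0]+R*np.cos(a),c[1]-R*np.sin(a),Z]])[0]
def rt(a,v):  # radial, tangential(cw) parts of a world vector
    c,s=np.cos(p[2]),np.sin(p[2]); x,y=c*v[0]+s*v[1],-s*v[0]+c*v[1]
    return x*np.cos(a)-y*np.sin(a), -x*np.sin(a)-y*np.cos(a)
E
python3 - <<'E'
from crank import *
a=np.radians(24.5)
k=pos(a); r.reach(k+[0,0,.07],O); print(r.sense()["clock"]); r.servo_line(k,speed=.12)
b=r.sense()["contact_force"]; r.grab(15); r.wait(.2); s=r.sense(); print(s["clock"],s["opening"],b,s["contact_force"],s["tcp_pos"]-k)
np.save("b.npy",b)
for i in range(5):
    a+=np.radians(15); r.servo_line(pos(a),speed=.06); s=r.sense(); print(round(s["clock"],2),np.degrees(a).round(),np.round(rt(a,s["contact_force"]-b),1),((s["tcp_pos"]-pos(a))*1e3).round(1))
E
```

```text
1.625
3.6333 0.017584632970767525 [ 0.17974722 -0.4462195   0.67630664] [-0.9150893  -1.14844901  0.37708305] [-7.54581390e-05 -4.47945739e-05 -3.20371831e-05]
4.0 40.0 [4.  1.5] [-0.6 -0.  -0.1]
4.37 54.0 [7.3 0.5] [-0.7 -0.2 -0. ]
4.73 69.0 [8.5 2. ] [-1.  -0.  -0.1]
5.1 84.0 [10.7  0.9] [-1.1  0.4 -0.1]
5.47 99.0 [10.1  0.9] [-1.   1.  -0.1]
```

Winding works. A radial bias shows a small centre error, so I'll correct it from the force and run on to the stop.

Run:
```python
from crank import *
b=np.load("b.npy"); a=np.radians(99.5); c=np.zeros(2); n=0
while a<np.radians(740):
    st=15 if a<np.radians(690) else 4
    a+=np.radians(st); r.servo_line(pos(a,c=c),speed=.07 if st==15 else .03); s=r.sense()
    Fr,Ft=rt(a,s["contact_force"]-b); c+=.1e-3*Fr*np.array([np.cos(a),-np.sin(a)]); n+=1
    if n%5==0 or st==4: print(round(s["clock"],1),np.degrees(a).round(),round(Fr,1),round(Ft,1),(c*1e3).round(1),round(s["opening"],4))
    if abs(Fr)>25 or Ft<-12: break
S=r.snapshot("top"); pickle.dump(S,open("top1.pkl","wb"))
import cv2
cv2.imwrite("pics/cp1.png",cv2.resize(S["frame"][188:308,315:445,::-1],None,fx=5,fy=5,interpolation=cv2.INTER_CUBIC))
```

```text
7.1 175.0 -1.2 0.5 [-1.2 -1.7] 0.0174
8.8 250.0 -2.3 0.0 [-0.6 -2.3] 0.0175
10.5 324.0 -0.6 1.3 [-0.6 -2.4] 0.0175
12.1 399.0 -1.8 1.5 [-0.9 -2.4] 0.018
13.8 474.0 0.4 1.3 [-0.9 -2.1] 0.0178
15.5 549.0 0.5 1.3 [-0.9 -2.1] 0.0177
17.1 624.0 -1.0 0.3 [-0.9 -2.2] 0.0176
18.8 699.0 1.4 1.7 [-0.7 -2.1] 0.0174
19.1 703.0 0.0 1.5 [-0.7 -2.1] 0.0173
19.3 707.0 -1.3 0.7 [-0.8 -2.2] 0.0175
19.6 711.0 -0.4 -0.0 [-0.8 -2.2] 0.0178
19.9 715.0 -0.9 0.4 [-0.9 -2.2] 0.0177
20.1 719.0 0.7 0.1 [-0.9 -2.2] 0.0177
20.4 723.0 1.0 -13.6 [-0.8 -2.2] 0.0177
```

The crank is at its stop: the tangential force jumped to −13.6 N at about 721°. The axis sits (−0.8, −2.2) mm from my fit, and I'll use that correction. Now I release the knob and pick up the gauge.

Run:
```python
from crank import *
import cv2
q=p.copy(); q[:2]=T(p,[[-.0008,-.0022,0]])[0][:2]; np.save("pc.npy",q)
g=np.load("g.npy")
r.let_go(); s=r.sense(); r.servo_line(s["tcp_pos"]+[0,0,.08],speed=.2)
yaw=np.degrees(g[2])+180; G=np.array([g[0],g[1],.188])
r.reach(G+[0,0,.1],[180,0,yaw]); r.servo_line(G+[0,0,.0005],speed=.12)
s=r.sense(); print(s["clock"],s["contact_force"]); r.grab(35); r.wait(.2); s=r.sense(); print(s["opening"],s["gripper_force"],s["contact_force"])
r.servo_line(G+[0,0,.1],speed=.2); s=r.sense(); print(s["clock"],s["opening"],s["contact_force"])
S=r.snapshot("top"); pickle.dump(S,open("top2.pkl","wb"))
S2=r.snapshot("scene"); pickle.dump(S2,open("scene2.pkl","wb"))
A=cv2.resize(S["frame"][185:310,140:450,::-1],(800,322)); B=S2["frame"][150:360,230:550,::-1]
B=cv2.resize(B,(420,276)); C=np.zeros((600,800,3),np.uint8); C[:322]=A; C[322:598,:420]=B; cv2.imwrite("pics/g2.png",C)
```

```text
25.175 [-0.62282392 -0.58302482  0.76955406]
0.015824927160720967 34.989813566207886 [-0.39717969 -0.42138567 -0.01721098]
27.125 0.015511984473167753 [-0.41158765 -0.40479003 -1.67145069]
```

View pics/g2.png

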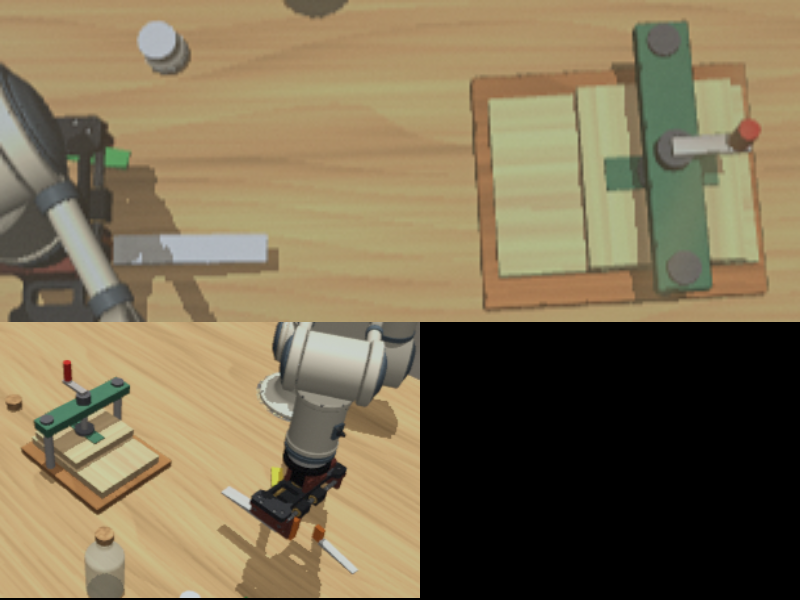

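The picture shows the knob back at the +x position, so the crank is at its stop, and the gauge held level with 15.5 mm between the pads. Next I carry it over and lower it onto the bed in front of the board.

```bash
cat > ins.py <<'E'
from crank import *
import cv2
q=np.load("pc.npy"); yaw=np.degrees(q[2])+180; O=[180,0,yaw]
ux=np.array([np.cos(q[2]),np.sin(q[2]),0])
def gp(x,zu): return T(q,[[x,0,zu+.188]])[0]   # grip at press x, underside height zu
E
python3 - <<'E'
from ins import *
x=-.07-.145-.012
r.reach(gp(x,.10),O); r.servo_line(gp(x,.042),speed=.1); r.wait(.3)
b=np.mean([(r.wait(.02),r.sense()["contact_force"])[1] for _ in range(5)],0); np.save("b2.npy",b); print(r.sense()["clock"],b)
z=.042
while z>.032:
    z-=.0004; r.servo_line(gp(x,z),speed=.012); s=r.sense(); f=s["contact_force"]-b
    if f[2]>1.5: break
print(s["clock"],z,f,s["torque"]); np.save("z.npy",z)
S=r.snapshot("top"); A=cv2.resize(S["frame"][195:300,250:400,::-1],None,fx=5,fy=5,interpolation=cv2.INTER_CUBIC); cv2.imwrite("pics/i1.png",A)
E
```

```text
29.3917 [ 0.09726813  0.2127145  -0.75685735]
32.3917 0.03720000000000003 [-0.66994839 -0.36253782  2.83150578] [-0.16961689  0.04369138 -0.06517057]
```

View pics/i1.png

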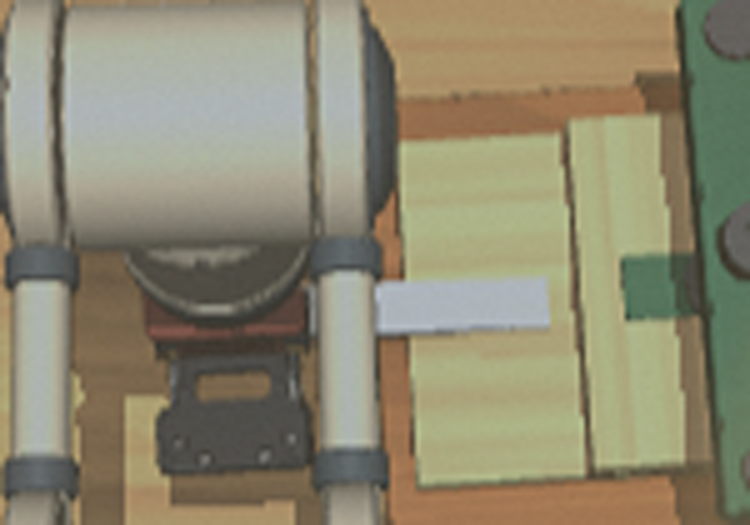

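The gauge is flat on the bed (bed height about 37 mm), square to the press, with its tip at (548,303) about 11 mm short of the board edge. I'll slide it in while watching the push force.

Run:
```python
from ins import *
b=np.load("b2.npy"); z=float(np.load("z.npy"))+.0002; x=-.227
r.servo_line(gp(x,z),speed=.01)
def m():
    F=np.mean([(r.wait(.02),r.sense()["contact_force"])[1] for _ in range(3)],0)-b; return -F@ux,F[2],F@np.array([-ux[1],ux[0],0])
print(m())
for i in range(60):
    st=.005 if x<-.227+.045 else .001
    x+=st; r.servo_line(gp(x,z),speed=.03 if st>.002 else .015); push,fz,fl=m(); s=r.sense()
    print(round(s["clock"],1),round((x+.227)*1e3),round(push,1),round(fz,1),round(fl,1),round(s["opening"],4))
    if push>6.5 or abs(fl)>8 or s["clock"]>58: break
np.save("x.npy",x)
```

```text
(np.float64(0.41155321592785343), np.float64(2.0786643814944976), np.float64(-0.7070694414817438))
33.1 5 -1.2 2.0 0.5 0.0158
33.5 10 -1.6 2.8 0.5 0.0161
33.8 15 -1.0 2.3 -0.5 0.016
34.2 20 -1.3 3.7 0.4 0.0159
34.6 25 -0.5 3.9 0.4 0.0161
34.9 30 -0.8 4.7 0.4 0.0156
35.3 35 -0.2 5.3 0.1 0.0161
35.7 40 0.2 5.4 0.7 0.016
36.0 45 0.1 6.1 0.4 0.0156
36.3 46 2.3 5.8 -0.5 0.0161
36.6 47 2.3 5.9 -0.8 0.016
36.9 48 2.3 5.9 -0.1 0.016
37.2 49 2.2 6.4 -0.5 0.0164
37.5 50 2.3 6.2 0.1 0.0154
37.8 51 3.0 6.2 -0.2 0.0159
38.1 52 2.4 6.3 -0.1 0.0159
38.4 53 2.5 6.6 0.6 0.0159
38.7 54 1.8 5.8 0.3 0.0156
39.0 55 2.6 5.5 0.4 0.0158
39.3 56 2.5 6.2 0.1 0.016
39.6 57 2.3 6.4 -0.2 0.0157
39.9 58 2.1 5.8 -0.2 0.0159
40.2 59 2.0 5.9 -0.1 0.016
40.5 60 2.2 6.3 -0.2 0.016
40.8 61 1.8 6.0 -0.3 0.0157
41.1 62 2.2 6.0 0.0 0.0158
41.4 63 2.9 6.6 0.1 0.0161
41.7 64 3.4 6.4 0.0 0.016
42.0 65 4.7 6.2 -0.1 0.016
42.3 66 5.5 6.4 -0.7 0.016
42.6 67 6.1 6.4 -0.2 0.0156
42.9 68 6.3 6.7 -0.3 0.0159
43.2 69 6.4 6.8 -0.1 0.0159
43.5 70 6.6 6.6 -0.4 0.016
```

Full contact came at about 66–67 mm of travel, with the push about 4.3 N above the drag baseline. I'll ease the downward pressure slightly and go 5 mm further for a mid-range snug load.

Run:
```python
from ins import *
b=np.load("b2.npy"); z=float(np.load("z.npy"))+.0002; x=float(np.load("x.npy"))
for i in range(6):
    x+=.001; z+=.0001; r.servo_line(gp(x,z),speed=.015); r.wait(.1); s=r.sense(); F=s["contact_force"]-b
    print(round(s["clock"],1),round((x+.227)*1e3),round(-F@ux,1),round(F[2],1),s["opening"])
    if -F@ux>9: break
r.wait(1); s=r.sense(); F=s["contact_force"]-b; print(-F@ux,F,(s["tcp_pos"]-gp(x,z))*1e3,s["gripper_force"])
S=r.snapshot("top");S2=r.snapshot("scene")
A=cv2.resize(S["frame"][195:300,250:440,::-1],None,fx=3,fy=3); B=cv2.resize(S2["frame"][180:290,230:400,::-1],None,fx=2.5,fy=2.5)
C=np.zeros((600,600,3),np.uint8); C[:315,:570]=A; C[320:595,:425]=B; cv2.imwrite("pics/f.png",C)
```

```text
43.9 71 7.3 5.5 0.015863049946174764
44.2 72 7.1 5.4 0.01544472871975208
44.6 73 6.6 6.6 0.015987415159425974
44.9 74 6.9 5.9 0.0157515709189086
45.3 75 6.3 4.7 0.015700641550870708
45.6 76 6.8 4.5 0.015873008577131014
7.304158109484636 [-0.47035558  7.29267608  4.37258945] [-0.12046877  1.28911656 -0.41544304] 35.00036358833313
```

View pics/f.png

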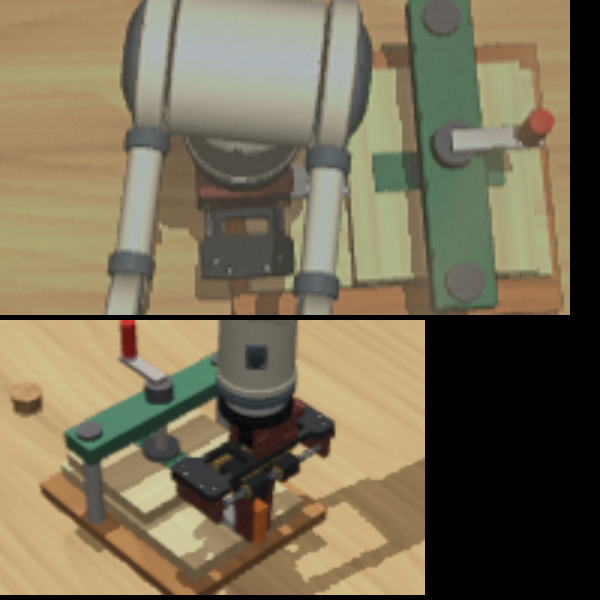

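The gauge is wedged under the board and still gripped. The push is steady at about 7.3 N, the knob is at its stop position, and the stopper has not moved. Handing in.

```bash
python3 -c "
from station import r
print(r.hand_in())"
```

```text
the job is handed in; nothing more can be done
None
```

I wound the crank clockwise to its stop, slid the large silver gauge in flat until it dragged snugly (steady push about 7.3 N), and handed in at about 47 s with it still gripped; the bottle, jar and stopper were not touched.

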